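Park a sprung belt tensioner with its locking pin

TASK

The belt is off this shaker drive. Take the black-knobbed locking pin out of the tool block, put it through the eye of the sprung tensioner arm, swing the arm back against its spring until its pointer stands at the middle one of the three long marks on the scale, and feel the pin fully home into the middle hole beneath, so that the arm stays parked there with the knob down on the arm. Feel gently for the hole and do not force the pin onto the scale plate, do not run the arm onto its far stop or let it snap back, and leave the beaker, cup and flask where they stand.

Things in the scene. Friction and masses are not known exactly. Their poses are not given: they have to be found in the camera images.
- pin_knob (a point): Centre of the round black ribbed knob (27 mm over ribs, 28 mm high) of the locking pin, which stands upright in the grey tool block (44 x 90 mm, 40 mm high) before the drive and lifts straight out. Steel shank below the knob 10 mm thick, 34 mm long, with a 1.2 mm chamfer to 8.4 mm at its tip. From this point: shoulder (knob's underside) 14 mm down, shank's tip 48 mm down. About 60 g.
- eye_top (a point): Centre of the top face of the eye at the free end of the sprung arm: a round upright boss 24 mm wide, 14 mm high, with a 12 mm through hole, 120 mm from the pivot; it turns with the arm. The top of the scale plate is 16 mm below this point; the plate is 12 mm thick with 20 mm free below it. With the pin fully home, its shoulder rests on this top face.
- pivot (a point): The arm's vertical pivot axis, at the height of the scale plate's top (77 mm above the bench). The plate is an aluminium arc about it, with three 11.2 mm through holes at 120 mm radius, one at each of the three long scale marks. The plate is clamped in long slots, so where its holes lie round the pivot varies by 23 mm and is not measured: feel for the hole with the pin, or see it.
- tensioner (a joint): Angle of the sprung arm about the pivot, rad: 0 at rest on its near stop, growing counter-clockwise seen from above, far stop at 0.90. The holes with their long marks are 0.244 apart; the middle one lies anywhere from 0.43 to 0.62, the same for no two drives. The spring drives the arm back to 0, with about 4.5 N at the eye at rest and 8.5 N at the middle hole. A pointer shows the angle on the scale.
- drive: Shaker drive with platform and belt off: white housing with an aluminium deck, 230 x 280 mm, fixed to the bench; carries the pulleys and the scale plate; with the sprung arm on it, nothing of it stands more than 97 mm above the bench. Origin at the centre of its underside, front panel to its -x. A water bath 226 mm high stands on the bench to the left of it.
- beaker: Bystander: glass beaker, 53 x 56 mm, 70 mm high, origin at its underside.
- specimen_cup: Bystander: white specimen cup with a red screw lid, 62 mm wide, 68 mm high, origin at its underside.
- flask: Bystander: conical flask, 62 mm wide, 102 mm high, origin at its underside.

How it is judged:
On the way, in this order (a step that is already met when the one before it is completed fails the run):
1. the pin is in the eye of the arm, which is still near its rest (horizontal distance between pin_knob and eye_top below 0.006 m and z of pin_knob in the frame of eye_top below 0.043 m and value of joint tensioner below 0.15 rad), for 0.1 s.
2. the pin is fully home with the arm at the middle mark (z of pin_knob in the frame of eye_top below 0.018 m and horizontal distance between pin_knob and eye_top below 0.006 m and value of joint tensioner between 0.395 and 0.642 rad), for 0.2 s.
At the end, for the whole second after the job is handed in: The pin stands through the eye in the middle hole, upright within 15 degrees, its shoulder within 4 mm of the top of the eye, and holds the arm still at the middle long mark (0.395 to 0.642 rad, wherever the plate is clamped) (all of step 2 and angle between pin_knob's own z axis and vertical below 0.26 rad and velocity of joint tensioner between -0.05 and 0.05 rad/s); the robot touches nothing.
It fails at once if the pin is forced against the scale plate or the housing (over 30 N) (contact force between pin and drive above 30 N).
It fails at once if the arm is run onto its far stop (value of joint tensioner above 0.885 rad).
It fails at once if the arm snaps back (velocity of joint tensioner below -3 rad/s).
It fails at once if the beaker, the cup or the flask is moved by more than 2 cm (distance of any of beaker, specimen_cup, flask from where it was at the start of the episode above 0.02 m).
It also fails if it takes over 72 s, if anything falls off the work surface, if the arm or the gripper's body presses on something with over 40 N, if the wrist force passes 120 N, or if a joint passes its speed limit or range.

ROBOT

A 6-joint arm with a two-finger parallel gripper is mounted at the origin on a cart in front of the work surface, level with it; the furniture and walls round the work are solid. World frame = base frame: x ahead of the robot, y to its left, z up, the work surface at z = 0. Lengths are in m, angles in rad, forces in N, time in s.
With the tool pointing down it reaches from about 0.3 to 0.875 m from the base axis. Payload 6.4 kg.
Tool frame: the origin (TCP) lies at the very end of the fingers, on their centre line; the grasp point (between the pads) lies behind it (tcp_to_grasp is the z of the grasp point in the tool frame, in m); z points along the fingers, y is the direction in which the jaws open and shut (so a half turn about z gives the same grasp; the last joint's range is limited). The gripper opens to 85 mm and grips with 20 to 120 N. Pads are 22 mm wide; open, the fingers measure 114 mm over their backs; the gripper's body (76 mm by 85 mm) begins 54 mm behind the grasp point. The pads swing forward as they close: fully open they stand 13 mm farther back than shut.
Start: joints at [0.965, 0.181, 1.607, -0, 1.354, -0.206], TCP at [0.224, 0.53, 0.231] pointing down, gripper open.
Joint ranges: [-2.99, 2.99], [-0.89, 2.07], [0.3, 2.58], [-1.14, 4.28], [0, 2.63], [-3.12, 3.12]. Speed limits (rad/s): [2.57, 2.57, 3.01, 3.14, 3.14, 3.14].

INTERFACE

Orientations are given as a 3x3 rotation matrix whose columns are the frame's x, y, z axes.
In Python, from bench import movep, movel, move_j, command_gripper, hold, ik, state, camera, get_calibration, MotionError, sign_off, tcp_to_grasp gives the robot as it stands. Calls block until the motion is done:
- movep(position, orientation): joint-space move of the TCP to a pose.
- movel(position, frame=None, speed=0.15, stop_force=None): straight line of the TCP; frame=None keeps the orientation; speed is the mean speed in m/s. With stop_force (N) it stops when the force on the tool has changed by that much, and returns True; else False.
- move_j(angles): joint-space move.
- command_gripper(opening, squeeze=None): opening from 0.0 (shut) to 1.0 (fully open); squeeze is the grip in N (None keeps the last); returns when the fingers have stopped.
- hold(seconds).
- ik(position, orientation): joint angles nearest the present ones, or None.
- state(): the state.
- camera(name): name is "scene" or "top" or "wrist"; returns (picture, depth): 400x640x3 uint8, red, green, blue; 400x640 float32, m along the optical axis (not along the pixel's ray), 0 where there is no reading.
- get_calibration(name): a dict with "mtx" (3x3 intrinsics, pixels), "cam_to_world" (4x4, takes a point from camera to world coordinates). Camera axes: x right, y down, z forward; pixel columns grow to the right and rows downward; lengths in m; the calibration is good to about 2 mm. The wrist camera is an equidistant fisheye: a pixel r from the principal point sees the ray r / f radians off the axis. A picture is of the moment at which its call begins: read the wrist's pose just before it. get_calibration takes no time and is no camera call; for the wrist camera it gives the pose at the moment of the call.
A pose or a line that the arm cannot do raises MotionError and nothing moves.
- sign_off(): hands the job in, once; it reports no verdict.
The state is a dict: "t": time; "q": joint angles; "dq": joint speeds; "effort": joint torques, N m; "ee_pos": TCP position; "tcp_rot": TCP orientation; "contact_force": force on the tool from outside, world axes, zero at the start; "ft_torque": the same for the moment, N m; "width": opening from 0.0 (shut) to 1.0 (fully open).
Only numpy, scipy, OpenCV 4.12 (cv2) and the standard library are available. Lean on these libraries where they do the work, as an engineer would, in place of code of your own. Each camera call takes 0.05 s, during which the arm holds its last target.

## Working session

There is one attempt and no reset: what is moved stays moved. The work goes in short steps, each a Python script; the robot and the scene stay as the last script left them, time stands still between calls to the robot, and variables do not carry over. Pictures are saved under pics/ and viewed, and the job is handed in when it is done.

```bash
ls; mkdir -p pics; python3 - <<'E'
from bench import *
import cv2,numpy as np
for n in ("scene","top","wrist"):
    p,d=camera(n); cv2.imwrite(f"pics/a_{n}.png",p[:,:,::-1]); np.save(f"pics/a_{n}.npy",d)
    c=get_calibration(n); print(n,np.round(c["mtx"],1).tolist(),np.round(c["cam_to_world"],3).tolist())
print(state(),tcp_to_grasp)
E
```

```text
pics
scene [[492.7, 0.0, 322.3], [0.0, 492.7, 198.6], [0.0, 0.0, 1.0]] [[0.421, -0.605, 0.675, -0.223], [-0.907, -0.283, 0.313, -0.51], [0.002, -0.744, -0.668, 0.863], [0.0, 0.0, 0.0, 1.0]]
top [[470.1, 0.0, 320.3], [0.0, 470.1, 203.3], [0.0, 0.0, 1.0]] [[0.007, -0.992, 0.128, 0.376], [-1.0, -0.007, 0.003, -0.127], [-0.002, -0.128, -0.992, 1.45], [0.0, 0.0, 0.0, 1.0]]
wrist [[309.7, 0.0, 321.8], [0.0, 309.7, 205.2], [0.0, 0.0, 1.0]] [[0.388, 0.884, 0.26, 0.158], [0.922, -0.372, -0.112, 0.557], [-0.003, 0.283, -0.959, 0.374], [0.0, 0.0, 0.0, 1.0]]
{'t': 0.15, 'q': array([ 9.64711438e-01,  1.81383627e-01,  1.60776320e+00, -1.69528905e-05,
        1.35379300e+00, -2.06297231e-01]), 'dq': array([ 0.00026494, -0.00223346, -0.00302938,  0.00031285,  0.00037244,
        0.00106071]), 'effort': array([ 8.86831385e-04, -4.45260894e+01, -3.51688600e+01, -1.60538152e-04,
        5.89996271e-03, -5.06859340e-05]), 'ee_pos': array([0.2235486 , 0.52931399, 0.23059096]), 'tcp_rot': array([[-9.21144990e-01,  3.89218883e-01, -7.53816286e-04],
       [ 3.89219526e-01,  9.21144350e-01, -1.11665186e-03],
       [ 2.59751625e-04, -1.32199828e-03, -9.99999092e-01]]), 'contact_force': array([-0.0462871 , -0.06922033, -0.46718046]), 'ft_torque': array([ 0.00486453, -0.01707463, -0.03481631]), 'width': 0.9958812925920043} -0.0187
```

View pics/a_scene.png

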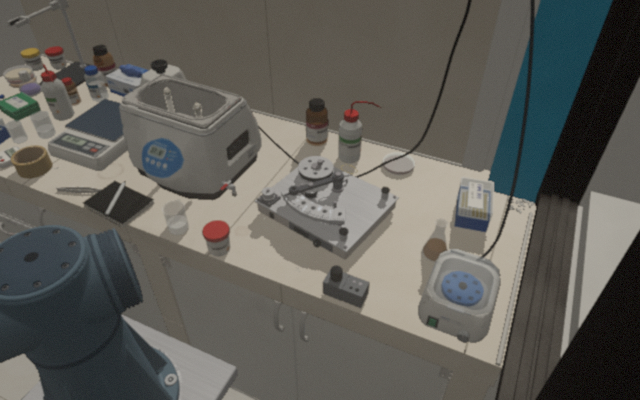

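View pics/a_top.png

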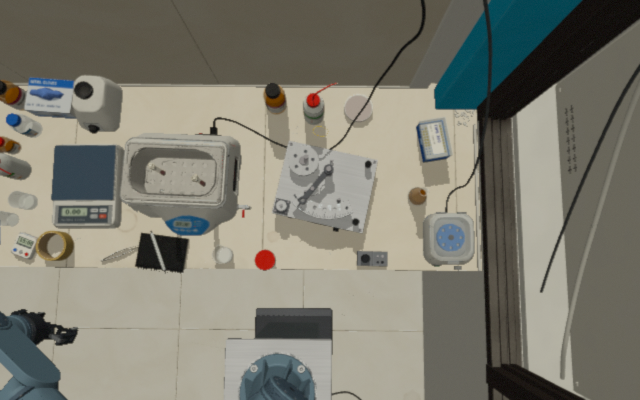

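```bash
python3 - <<'E'
import cv2,numpy as np
p=cv2.imread("pics/a_top.png")
cv2.imwrite("pics/b1.png",cv2.resize(p[135:275,265:395],None,fx=4.2,fy=4.2,interpolation=cv2.INTER_CUBIC))
p=cv2.imread("pics/a_scene.png")
cv2.imwrite("pics/b2.png",cv2.resize(p[145:305,250:410],None,fx=3.7,fy=3.7,interpolation=cv2.INTER_CUBIC))
E
```

```text
(no output)
```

View pics/b1.png

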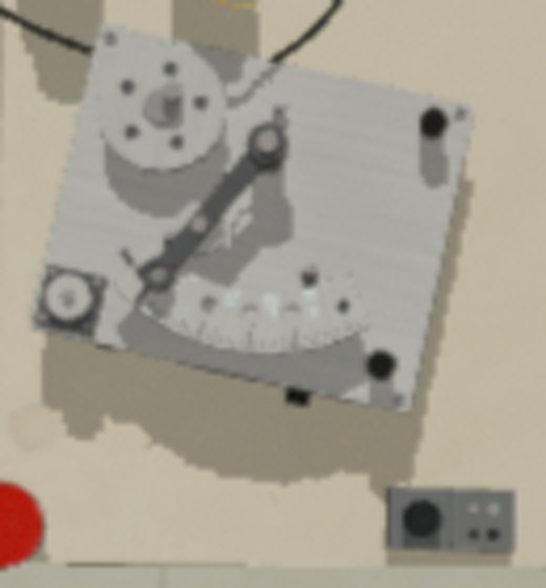

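View pics/b2.png

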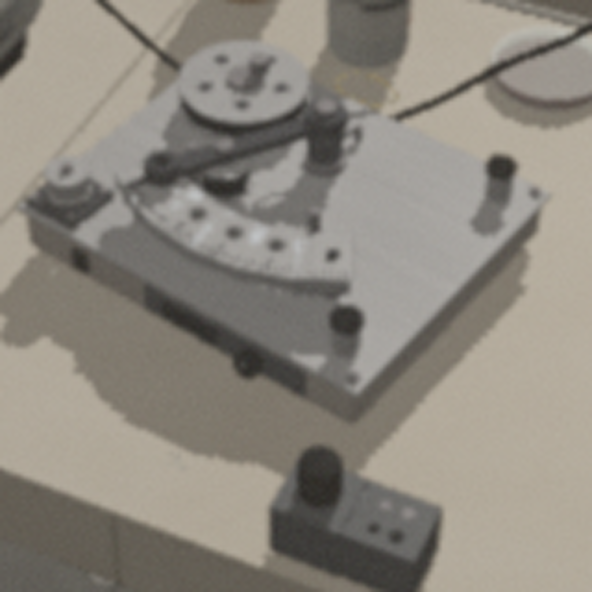

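```bash
cat > h.py <<'E'
from bench import *
import cv2,numpy as np
def ray(n,u,v,z,c=None):
    c=c or get_calibration(n); K=c["mtx"];T=np.array(c["cam_to_world"])
    x=(u-K[0][2])/K[0][0]; y=(v-K[1][2])/K[1][1]
    if n=="wrist":
        r=np.hypot(x,y); d=np.array([x/r*np.sin(r),y/r*np.sin(r),np.cos(r)]) if r>0 else np.array([0,0,1.])
    else: d=np.array([x,y,1])
    d=T[:3,:3]@d; o=T[:3,3]; return o+d*(z-o[2])/d[2]
def down(a): # tool pointing down; x axis at yaw a
    c,s=np.cos(a),np.sin(a); return np.array([[c,s,0],[s,-c,0],[0,0,-1.]])
E
python3 - <<'E'
from h import *
print(state()["t"])
t=lambda u,v:(265+u/4.2,135+v/4.2)
s=lambda u,v:(250+u/3.7,145+v/3.7)
for n,f,u,v,z in [("top",t,267,142,.097),("scene",s,326,105,.097),("top",t,158,274,.093),("scene",s,160,163,.093),("top",t,422,519,.068),("scene",s,320,460,.068)]:
    print(n,u,v,np.round(ray(n,*f(u,v),z),4))
print(down(0.4)@np.eye(3), state()["tcp_rot"][:,1])
E
```

```text
0.15
top 267 142 [ 0.6526 -0.1468  0.097 ]
scene 326 105 [ 0.653  -0.1475  0.097 ]
top 158 274 [ 0.5597 -0.0717  0.093 ]
scene 160 163 [ 0.5576 -0.0722  0.093 ]
top 422 519 [ 0.3925 -0.2562  0.068 ]
scene 320 460 [ 0.3938 -0.2576  0.068 ]
[[ 0.92106099  0.38941834  0.        ]
 [ 0.38941834 -0.92106099  0.        ]
 [ 0.          0.         -1.        ]] [ 0.38921888  0.92114435 -0.001322  ]
```

```bash
python3 - <<'E'
from h import *
s=state(); R=s["tcp_rot"]
movel([.224,.50,.33])
movep([.36,-.12,.33],down(2.4))
movep([.50,-.13,.24],down(2.75))
hold(.3)
c=get_calibration("wrist"); p,d=camera("wrist"); np.savez("pics/c.npz",d=d,m=c["mtx"],T=c["cam_to_world"])
cv2.imwrite("pics/c.png",p[:,:,::-1])
movep([.42,-.24,.20],down(1.9)); hold(.3)
c=get_calibration("wrist"); p,d=camera("wrist"); np.savez("pics/d.npz",d=d,m=c["mtx"],T=c["cam_to_world"])
cv2.imwrite("pics/d.png",p[:,:,::-1])
s=state();print(s["t"],s["q"],s["ee_pos"])
E
```

```text
5.2833 [-7.63446904e-01  5.39968734e-03  1.86262428e+00  7.33242355e-05
  1.27309113e+00 -1.09468865e+00] [ 0.42059877 -0.2394416   0.20026075]
```

View pics/c.png

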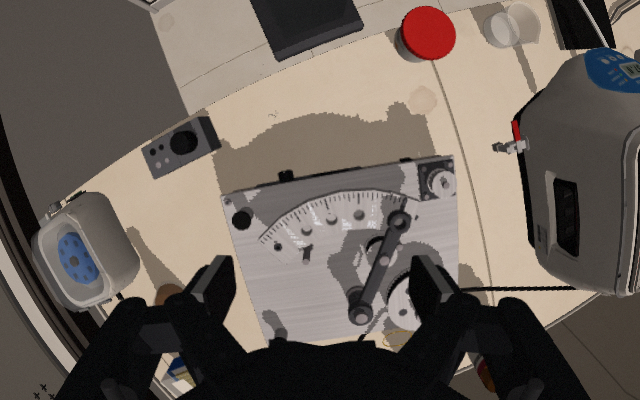

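View pics/d.png

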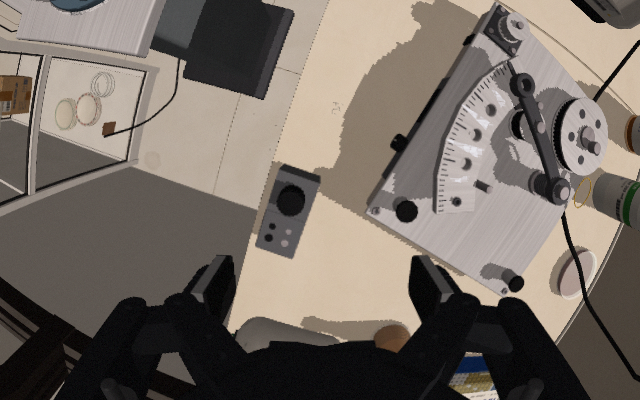

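```bash
python3 - <<'E'
import cv2
p=cv2.imread("pics/c.png")
cv2.imwrite("pics/c1.png",cv2.resize(p[170:340,230:430],None,fx=4,fy=4,interpolation=cv2.INTER_CUBIC)[:600])
p=cv2.imread("pics/d.png")
cv2.imwrite("pics/d1.png",cv2.resize(p[50:220,425:580],None,fx=3.5,fy=3.5,interpolation=cv2.INTER_CUBIC))
E
```

```text
(no output)
```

View pics/c1.png

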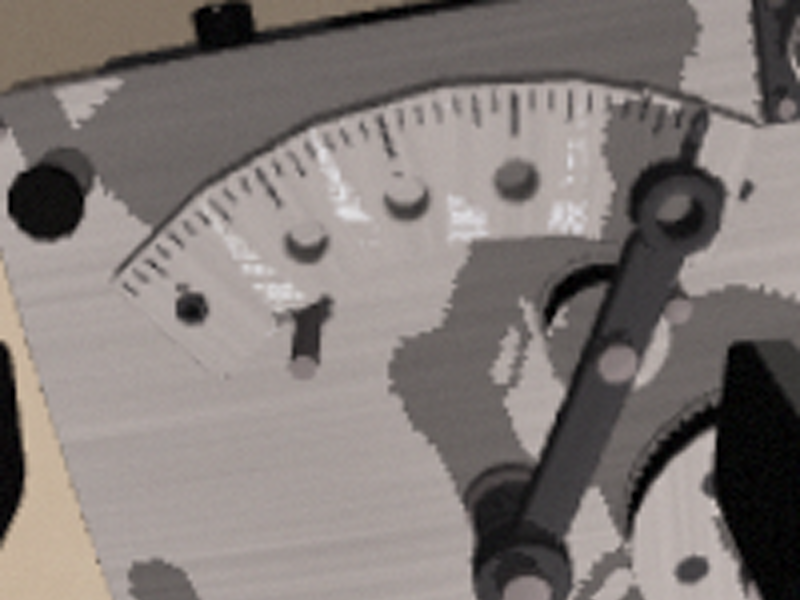

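View pics/d1.png

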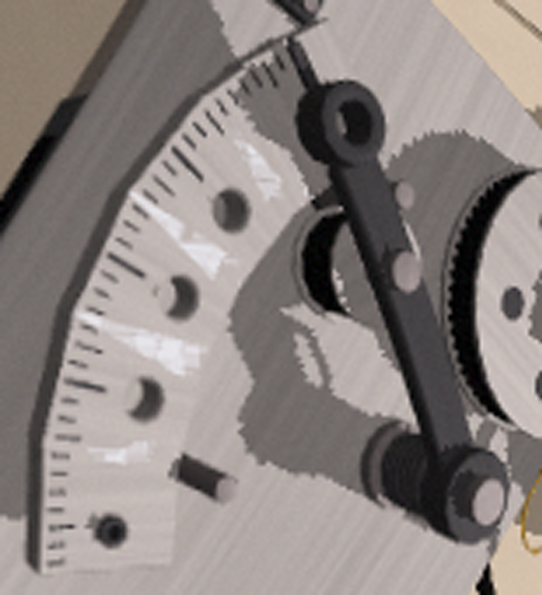

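```bash
python3 - <<'E'
from h import *
z=np.load("pics/c.npz"); c=dict(mtx=z["m"],cam_to_world=z["T"])
z=np.load("pics/d.npz"); d=dict(mtx=z["m"],cam_to_world=z["T"])
f=lambda u,v:(230+u/4,170+v/4); g=lambda u,v:(425+u/3.5,50+v/3.5)
P={}
for k,F,cc,u,v,h in [("eye",f,c,675,206,.093),("h1",f,c,516,180,.077),("h2",f,c,406,197,.077),("h3",f,c,306,242,.077),("piv",f,c,525,585,.095),
  ("eye_d",g,d,352,121,.093),("h1_d",g,d,231,210,.077),("h2_d",g,d,182,296,.077),("h3_d",g,d,147,399,.077),("piv_d",g,d,487,500,.095)]:
    P[k]=ray("wrist",*F(u,v),h,cc); print(k,np.round(P[k],4))
print("knob",ray("wrist",291,201,.068,d), ray("wrist",291,201,.054,d))
for s in ("","_d"):
    pv=np.array([P["h1"+s],P["h2"+s],P["h3"+s]])[:,:2]; e=P["eye"+s][:2]
    # centre from r=.12 LSQ
    from scipy.optimize import least_squares
    A=np.vstack([pv,e]); r=least_squares(lambda q:np.hypot(*(A-q).T)-.12,[.65,-.147]); q=r.x
    az=np.unwrap(np.arctan2(*(A-q).T[::-1])); print(q,r.fun,az,az-az[3],np.hypot(*(e-P["piv"+s][:2])))
E
```

```text
eye [ 0.5595 -0.0705  0.093 ]
h1 [ 0.5428 -0.1062  0.077 ]
h2 [ 0.5361 -0.1347  0.077 ]
h3 [ 0.5377 -0.1641  0.077 ]
piv [ 0.6541 -0.1451  0.095 ]
eye_d [ 0.5618 -0.0703  0.093 ]
h1_d [ 0.5429 -0.1063  0.077 ]
h2_d [ 0.5375 -0.1343  0.077 ]
h3_d [ 0.5387 -0.1639  0.077 ]
piv_d [ 0.6574 -0.1455  0.095 ]
knob [ 0.39579634 -0.25440952  0.068     ] [ 0.39570966 -0.25862157  0.054     ]
[ 0.656059   -0.14263865] [-0.0010033   0.00024899  0.00025975  0.00056313] [2.83048992 3.07579031 3.3209361  2.49985671] [0.33063321 0.57593359 0.82107938 0.        ] 0.12053630755626511
[ 0.65700499 -0.14346859] [-4.88567362e-05 -9.77728758e-05  9.49522345e-05  6.35509308e-05] [2.82682023 3.06495283 3.31236862 2.48587403] [0.3409462  0.57907881 0.8264946  0.        ] 0.12159613169846263
```

```bash
python3 - <<'E'
from h import *
movep([.394,-.256,.13],down(.92+0.0)); hold(.3)
c=get_calibration("wrist"); p,d=camera("wrist"); np.savez("pics/e.npz",d=d,m=c["mtx"],T=c["cam_to_world"])
cv2.imwrite("pics/e.png",p[:,:,::-1])
s=state();print(s["t"],s["q"],s["ee_pos"],s["contact_force"])
E
```

```text
6.5083 [-8.29371011e-01  6.68312407e-02  1.95549020e+00  1.95896237e-05
  1.11869323e+00 -1.79149999e-01] [ 0.39421555 -0.25606518  0.13029435] [0.30873782 0.2219074  0.15540164]
```

View pics/e.png

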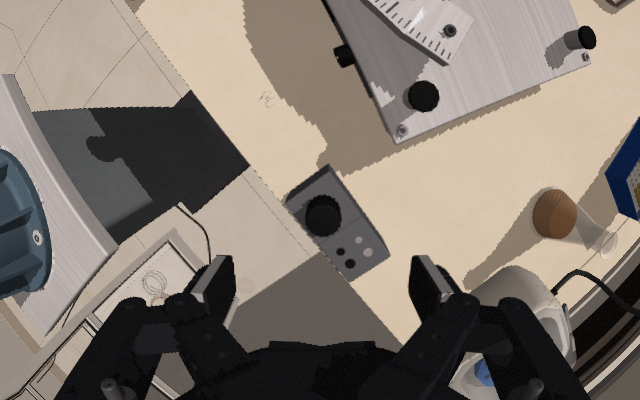

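```bash
python3 - <<'E'
from h import *
p=cv2.imread("pics/e.png")
cv2.imwrite("pics/e1.png",cv2.resize(p[155:285,270:400],None,fx=4.5,fy=4.5,interpolation=cv2.INTER_CUBIC)+30)
z=np.load("pics/e.npz"); d=dict(mtx=z["m"],cam_to_world=z["T"])
for u,v in [(322,213),(322,215),(323,217)]: print(ray("wrist",u,v,.068,d))
print(z["d"][205:222:4,314:332:4])
E
```

```text
[ 0.398055   -0.25237736  0.068     ]
[ 0.39716567 -0.25355058  0.068     ]
[ 0.39683129 -0.2551529   0.068     ]
[[0.21648347 0.21650438 0.         0.21485502 0.21704188]
 [0.21449775 0.21432595 0.2152075  0.21492259 0.21441145]
 [0.21487886 0.21585084 0.21616916 0.21540262 0.21576816]
 [0.21649401 0.21628566 0.2162173  0.21640259 0.2162645 ]
 [0.21635997 0.21744984 0.21669991 0.21681748 0.21668829]]
```

View pics/e1.png

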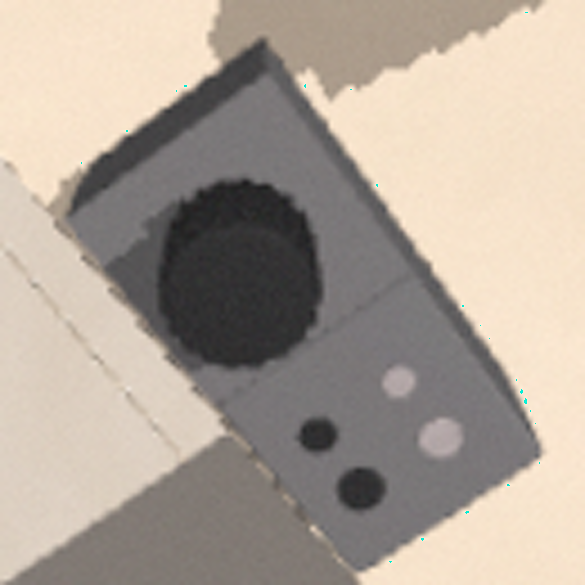

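```bash
python3 - <<'E'
from h import *
z=np.load("pics/e.npz"); d=dict(mtx=z["m"],cam_to_world=z["T"])
K=ray("wrist",323.3,221,.068,d); print(K)
K=np.array([(K[0]+.3942)/2,(K[1]-.2565)/2])
f0=state()["contact_force"]
movel([*K,.043],down(.92),speed=.1,stop_force=6)
def f(): return np.round(state()["contact_force"]-f0,2)
print(state()["ee_pos"],f())
command_gripper(0.2,20); hold(.2)
print(state()["width"],f(),state()["ee_pos"],state()["t"])
c=get_calibration("wrist"); p,d=camera("wrist"); cv2.imwrite("pics/g.png",p[:,:,::-1])
E
```

```text
[ 0.39520386 -0.25765469  0.068     ]
[ 0.3951174 -0.257486   0.0435425] [ 0.38 -0.86 -0.3 ]
0.285647758757176 [-2.15  0.72  5.68] [ 0.39482056 -0.25718116  0.04329082] 8.3083
```

View pics/g.png

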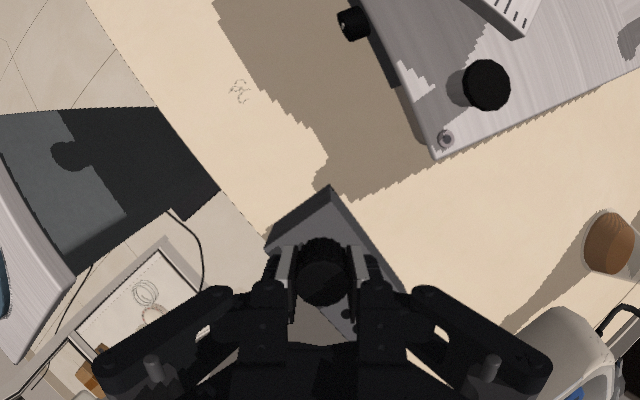

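```bash
python3 - <<'E'
from h import *
command_gripper(1.0)
movel([.3950,-.2573,.10],speed=.15)
movep([.3950,-.2573,.10],down(2.49)); hold(.2)
f0=state()["contact_force"]
def f(): return np.round(state()["contact_force"]-f0,2)
print(movel([.3950,-.2573,.0435],down(2.49),speed=.1,stop_force=8),state()["ee_pos"],f())
command_gripper(0.2,20); hold(.2); print(state()["width"],f(),state()["ee_pos"])
command_gripper(0.2,70); hold(.2); print(state()["width"],f(),state()["ee_pos"])
c=get_calibration("wrist"); p,d=camera("wrist"); cv2.imwrite("pics/g2.png",p[:,:,::-1])
print(movel([.3950,-.2573,.17],speed=.08),f(),state()["width"],state()["ee_pos"],state()["t"])
c=get_calibration("wrist"); p,d=camera("wrist"); cv2.imwrite("pics/g3.png",p[:,:,::-1])
p,d=camera("scene"); cv2.imwrite("pics/g4.png",cv2.resize(p[200:320,280:420,::-1],None,fx=4,fy=4))
E
```

```text
False [ 0.39523895 -0.25752767  0.04377058] [0.29 0.14 1.1 ]
0.2827859807837695 [-2.05  1.34  7.16] [ 0.39513118 -0.25748683  0.04384487]
0.2673236724754753 [-1.41  1.79  7.75] [ 0.39518777 -0.25754653  0.04402729]
False [-0.23 -0.02  0.35] 0.27181557758538166 [ 0.39474776 -0.25706392  0.16946883] 14.8167
```

View pics/g3.png

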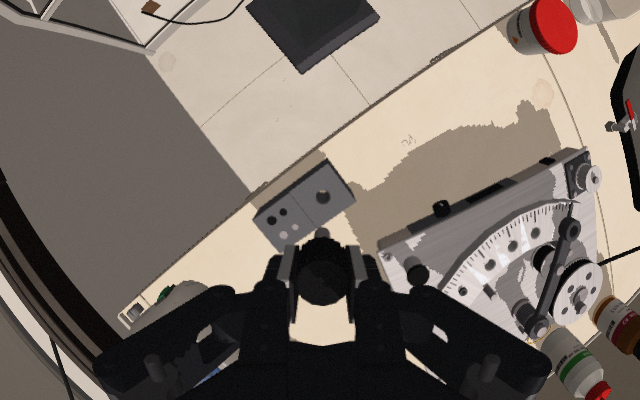

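View pics/g4.png

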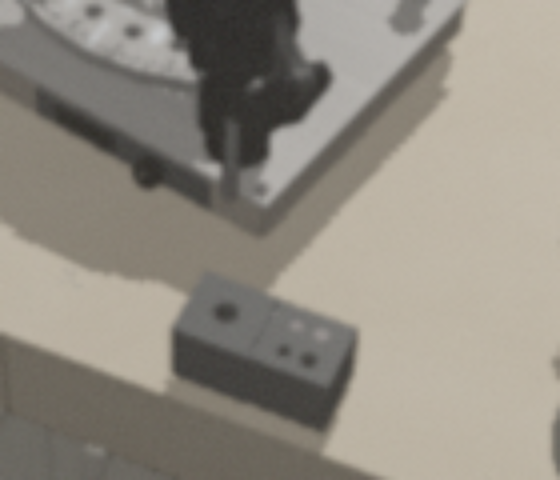

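```bash
python3 - <<'E'
from h import *
movep([.5602,-.0713,.150],down(2.49)); hold(.3)
c=get_calibration("wrist"); p,d=camera("wrist"); np.savez("pics/i.npz",d=d,m=c["mtx"],T=c["cam_to_world"]); cv2.imwrite("pics/i.png",p[:,:,::-1])
cv2.imwrite("pics/i1.png",cv2.resize(p[170:320,240:420,::-1],None,fx=4,fy=4,interpolation=cv2.INTER_CUBIC))
p,d=camera("scene"); cv2.imwrite("pics/i2.png",cv2.resize(p[130:230,240:360,::-1],None,fx=5,fy=5,interpolation=cv2.INTER_CUBIC))
print(state()["ee_pos"],state()["t"],state()["q"])
E
```

```text
[ 0.56007674 -0.07201439  0.15018731] 16.3 [-3.37996968e-01  2.43578973e-01  1.70573418e+00 -6.58462955e-05
  1.19196811e+00 -1.25601657e+00]
```

View pics/i1.png

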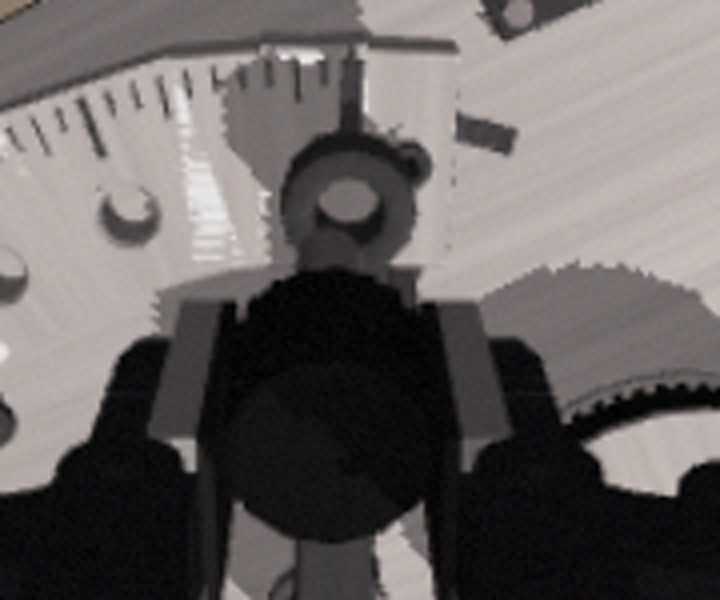

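View pics/i2.png

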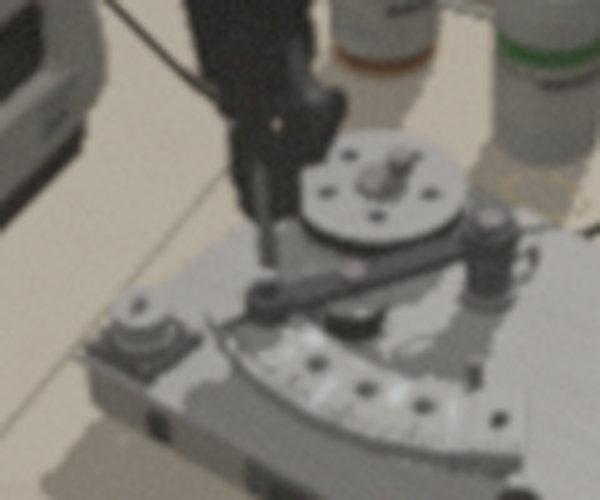

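```bash
python3 - <<'E'
from h import *
z=np.load("pics/i.npz"); d=dict(mtx=z["m"],cam_to_world=z["T"])
g=lambda u,v:(240+u/4,170+v/4)
e=ray("wrist",*g(349,207),.093,d); l=ray("wrist",*g(313,207),.093,d); r=ray("wrist",*g(385,207),.093,d)
o=ray("wrist",*g(283,200),.093,d);o2=ray("wrist",*g(415,200),.093,d)
print(e,np.hypot(*(l-r)[:2]),np.hypot(*(o-o2)[:2]),(o+o2)/2)
for v in (245,250,255): print(ray("wrist",*g(331,v),.1124,d))
a=ray("wrist",*g(300,252),.1124,d);b=ray("wrist",*g(362,252),.1124,d);print(np.hypot(*(a-b)[:2]))
R=down(2.49);t=state()["ee_pos"]; print(R.T@(e-t), R.T@(ray("wrist",*g(331,252),.1124,d)-t))
h=ray("wrist",*g(130,212),.077,d); print("h1",h)
E
```

```text
[ 0.56182497 -0.06931652  0.093     ] 0.012378879774522756 0.02266695738031002 [ 0.56082179 -0.06854677  0.093     ]
[ 0.55948155 -0.07146437  0.1124    ]
[ 0.56015324 -0.07197611  0.1124    ]
[ 0.56082708 -0.07248948  0.1124    ]
0.009749698092901408
[0.00024608 0.00320535 0.05718731] [-3.76142067e-04  7.70149579e-05  3.77873089e-02]
h1 [ 0.54251957 -0.10581594  0.077     ]
```

```bash
cat >> h.py <<'E'
def goto(p,a,**k):
    "move with one correction of steady-state error (xy)"
    r=movel(p,down(a),**k); return r
E
python3 - <<'E'
from h import *
E=np.array([.5617,-.0694])
movel([*E,.146],speed=.05); hold(.15)
off=E-state()["ee_pos"][:2]; print("off",off); E2=E+off
movel([*E2,.140],speed=.05); hold(.1)
f0=state()["contact_force"]
print(movel([*E2,.119],speed=.03,stop_force=4)); hold(.2)
s=state(); print(s["ee_pos"],s["contact_force"]-f0,s["t"])
p,d=camera("wrist");cv2.imwrite("pics/j1.png",cv2.resize(p[170:320,240:420,::-1],None,fx=4,fy=4,interpolation=cv2.INTER_CUBIC))
E
```

```text
off [ 1.37164738e-05 -7.43383803e-05]
False
[ 0.56184575 -0.06951049  0.11924887] [-0.46273161 -0.73943265  0.14572657] 18.1167
```

View pics/j1.png

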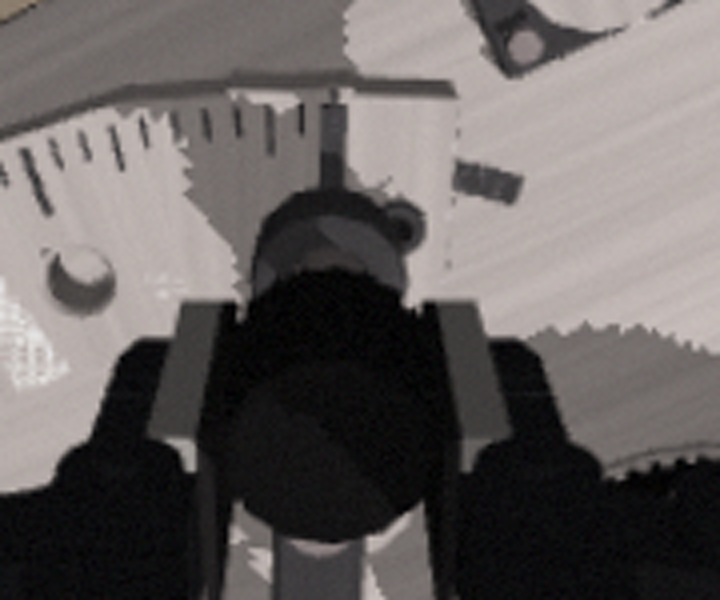

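```bash
python3 - <<'E'
from h import *
from scipy.optimize import least_squares
A=np.array([[.5617,-.0694],[.5426,-.1061],[.5368,-.1345],[.5382,-.1640]])
q=least_squares(lambda q:np.hypot(*(A-q).T)-.12,[.656,-.143]); print(q.x,q.fun); q=q.x
np.save("piv.npy",q)
az=np.arctan2(*(A-q).T[::-1])%6.2832; print(az,az-az[0]); az0=az[0]
f0=state()["contact_force"]+[.46,.74,0]
for th in (.08,.16,.24,.32,.40,.48):
    a=az0+th; u=np.array([np.cos(a),np.sin(a)]); t=np.array([-u[1],u[0]])
    movel([*(q+.12*u),.119],down(a),speed=.04)
    s=state(); f=s["contact_force"]-f0; rr=s["ee_pos"][:2]-q
    print(th,"F rad %.2f tan %.2f z %.2f"%(f[:2]@u,f[:2]@t,f[2]),"r %.4f th %.4f z %.4f"%(np.hypot(*rr),np.arctan2(rr[1],rr[0])%6.2832-az0,s["ee_pos"][2]),s["width"])
hold(.2);s=state(); f=s["contact_force"]-f0;print("F rad %.2f tan %.2f z %.2f"%(f[:2]@u,f[:2]@t,f[2]))
print(s["t"],s["q"])
p,d=camera("wrist");cv2.imwrite("pics/k1.png",cv2.resize(p[150:330,200:440,::-1],None,fx=3.3,fy=3.3,interpolation=cv2.INTER_CUBIC))
E
```

```text
[ 0.65648589 -0.14321523] [ 1.37648414e-04 -2.18792693e-04  2.78642321e-06  9.81243548e-05]
[2.47993929 2.82654838 3.0689034  3.315548  ] [0.         0.34660909 0.58896411 0.83560871]
0.08 F rad -0.22 tan -3.92 z 0.61 r 0.1199 th 0.0743 z 0.1192 0.2659205419249322
0.16 F rad 0.59 tan -4.75 z 2.40 r 0.1201 th 0.1553 z 0.1192 0.2672140585951273
0.24 F rad 0.84 tan -5.55 z 2.95 r 0.1202 th 0.2341 z 0.1191 0.2657977938472649
0.32 F rad 0.49 tan -6.16 z 3.94 r 0.1203 th 0.3126 z 0.1191 0.2649775866423761
0.4 F rad 1.92 tan -5.79 z 3.37 r 0.1205 th 0.3909 z 0.1191 0.2720242010961713
0.48 F rad 2.09 tan -7.52 z 5.11 r 0.1206 th 0.4693 z 0.1191 0.2672964164452114
F rad 0.60 tan -6.19 z 4.80
20.7167 [-4.35655570e-01  2.58299415e-01  1.75865408e+00  1.77373854e-03
  1.12678886e+00 -1.82384333e+00]
```

View pics/k1.png

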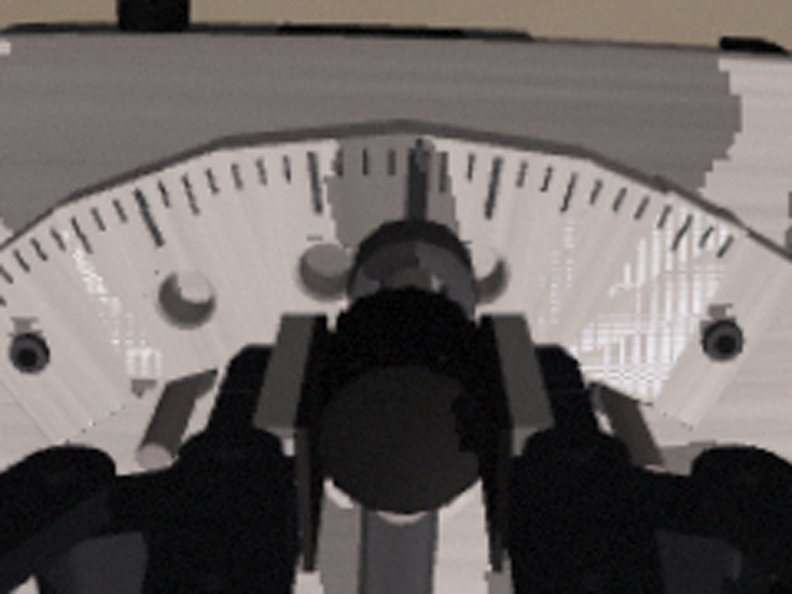

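```bash
cat >> h.py <<'E'
q=np.load("piv.npy") ; AZ0=2.47994
def pol(th,r=.12):
    a=AZ0+th; return q+r*np.array([np.cos(a),np.sin(a)])
def rep(tag=""):
    s=state(); rr=s["ee_pos"][:2]-q; a=np.arctan2(rr[1],rr[0])%6.2832; u=np.array([np.cos(a),np.sin(a)]); t=np.array([-u[1],u[0]]); f=s["contact_force"]
    print(tag,"F rad %.2f tan %.2f z %.2f"%(f[:2]@u,f[:2]@t,f[2]),"r %.4f th %.4f z %.4f"%(np.hypot(*rr),a-AZ0,s["ee_pos"][2]),"t %.2f"%s["t"])
    return s["ee_pos"][2]
E
python3 - <<'E'
from h import *
rep()
movel([*pol(.545),.119],down(AZ0+.545),speed=.04)
for th in (.59,.60,.61,.62):
    movel([*pol(th),.1165],down(AZ0+th),speed=.03); hold(.1); rep("at %.3f"%th)
    r=movel([*pol(th),.109],speed=.02,stop_force=5); z=rep(r)
    if z<.1115: break
E
```

```text
F rad 1.25 tan -7.58 z 3.59 r 0.1206 th 0.4680 z 0.1191 t 20.77
at 0.590 F rad -0.17 tan -9.51 z 2.76 r 0.1204 th 0.5756 z 0.1165 t 21.56
True F rad 1.03 tan -3.24 z 4.76 r 0.1202 th 0.5705 z 0.1145 t 21.82
at 0.600 F rad -0.82 tan -7.88 z 0.23 r 0.1209 th 0.5839 z 0.1158 t 22.23
True F rad -1.15 tan -7.54 z 2.91 r 0.1207 th 0.5714 z 0.1150 t 22.43
at 0.610 F rad -1.03 tan -8.26 z -1.40 r 0.1209 th 0.5928 z 0.1156 t 22.83
True F rad -1.76 tan -7.75 z 3.23 r 0.1207 th 0.5802 z 0.1149 t 23.04
at 0.620 F rad -2.08 tan -8.38 z -0.41 r 0.1209 th 0.6025 z 0.1156 t 23.45
True F rad -1.38 tan -7.60 z 3.40 r 0.1207 th 0.5890 z 0.1148 t 23.66
```

```bash
python3 - <<'E'
from h import *
movel([*pol(.605),.1175],down(AZ0+.605),speed=.03); hold(.2); rep()
c=get_calibration("wrist");p,d=camera("wrist");np.savez("pics/l.npz",d=d,m=c["mtx"],T=c["cam_to_world"]);cv2.imwrite("pics/l.png",p[:,:,::-1]);cv2.imwrite("pics/l1.png",cv2.resize(p[160:310,240:430,::-1],None,fx=4.2,fy=4.2,interpolation=cv2.INTER_CUBIC)[:600])
print(state()["tcp_rot"], down(AZ0+.605))
E
```

```text
F rad 1.27 tan -8.33 z 0.87 r 0.1210 th 0.5883 z 0.1168 t 24.12
[[-0.99830756  0.05810337 -0.00245174]
 [ 0.05809489  0.99830528  0.00339902]
 [ 0.00264507  0.00325083 -0.99999122]] [[-0.99839567  0.05662235  0.        ]
 [ 0.05662235  0.99839567  0.        ]
 [ 0.          0.         -1.        ]]
```

View pics/l1.png

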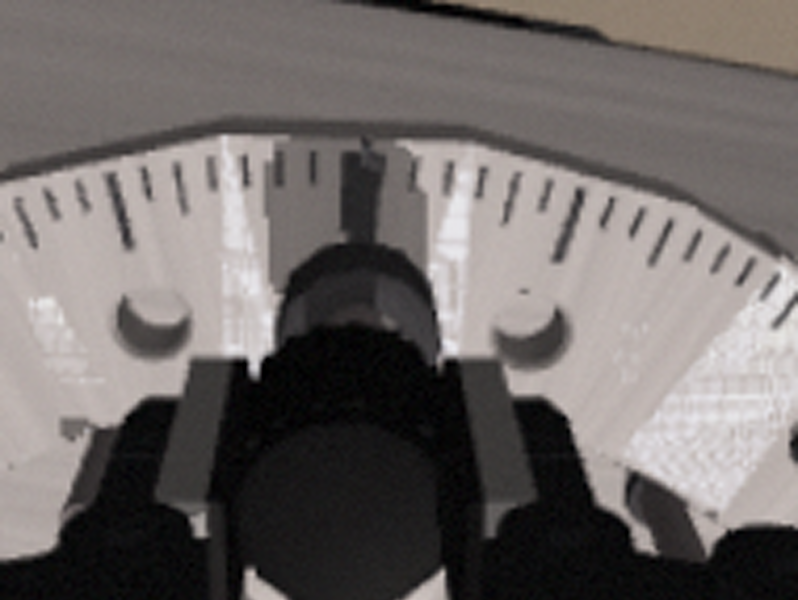

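```bash
python3 - <<'E'
from h import *
z=np.load("pics/l.npz"); d=dict(mtx=z["m"],cam_to_world=z["T"])
g=lambda u,v:(240+u/4.2,160+v/4.2)
a=ray("wrist",*g(531,330),.077,d)[:2];b=ray("wrist",*g(154,323),.077,d)[:2]
print(a,b,np.hypot(*(a-b)),"expect",.24*np.sin(.244))
m=(a+b)/2; n=np.array([[0,1],[-1,0]])@(b-a); n/=np.hypot(*n); 
for s in (1,-1):
    c=m+s*n*.12*np.cos(.244); h=c+(m-c)/np.hypot(*(m-c))*.12
    rr=h-q; print("piv",c,"h2",h,"pol r,th",np.hypot(*rr),np.arctan2(rr[1],rr[0])%6.2832-AZ0)
l=ray("wrist",*g(281,310),.093,d)[:2];r=ray("wrist",*g(440,310),.093,d)[:2]; e=(l+r)/2;rr=e-q
print("eye",e,np.hypot(*(l-r)),np.arctan2(rr[1],rr[0])%6.2832-AZ0, np.hypot(*rr))
print(state()["ee_pos"])
E
```

```text
[ 0.5420826  -0.10612296] [ 0.53758726 -0.16373998] 0.05779212306406248 expect 0.0579806559233128
piv [ 0.42374221 -0.1258738 ] h2 [ 0.54337863 -0.13520795] pol r,th 0.11339034361514866 0.5909768823219084
piv [ 0.65592765 -0.14398914] h2 [ 0.53629122 -0.13465499] pol r,th 0.12049911573787456 0.5905528520455849
eye [ 0.53082358 -0.13197459] 0.022011728469272396 0.5724389160586592 0.1261640618182622
[ 0.53584183 -0.13436182  0.11680774]
```

```bash
python3 - <<'E'
from h import *
o=np.array([.0165,-.0009,.0008])
for th in (.562,.568,.574,.580,.586,.592,.598,.604):
    T=np.array([th,.1204,.1160])
    for k in range(1):
        C=T+o; movel([*pol(C[0],C[1]),C[2]],down(AZ0+th),speed=.04); hold(.08)
        s=state(); rr=s["ee_pos"][:2]-q; act=np.array([np.arctan2(rr[1],rr[0])%6.2832-AZ0,np.hypot(*rr),s["ee_pos"][2]])
        o=o+.7*(T-act)
    rep("at")
    r=movel([*pol(C[0],C[1]),.108],speed=.02,stop_force=4); z=rep(r)
    if z<.1142: break
E
```

```text
at F rad 0.20 tan -8.18 z 1.35 r 0.1203 th 0.5620 z 0.1164 t 24.51
True F rad 0.56 tan -4.28 z 4.55 r 0.1201 th 0.5585 z 0.1149 t 24.77
at F rad 0.44 tan -8.01 z 0.69 r 0.1204 th 0.5697 z 0.1159 t 25.10
True F rad -0.66 tan -7.79 z 4.09 r 0.1204 th 0.5556 z 0.1152 t 25.31
at F rad 0.21 tan -8.51 z 0.37 r 0.1204 th 0.5737 z 0.1158 t 25.64
True F rad 0.01 tan -8.96 z 3.94 r 0.1204 th 0.5597 z 0.1152 t 25.85
at F rad -0.84 tan -7.75 z 1.02 r 0.1204 th 0.5796 z 0.1160 t 26.18
True F rad -0.29 tan -8.61 z 4.68 r 0.1204 th 0.5660 z 0.1153 t 26.39
at F rad 0.27 tan -7.73 z 0.02 r 0.1204 th 0.5855 z 0.1159 t 26.73
True F rad -0.78 tan -9.19 z 3.30 r 0.1204 th 0.5714 z 0.1153 t 26.93
at F rad -0.67 tan -8.02 z 0.27 r 0.1204 th 0.5916 z 0.1160 t 27.27
True F rad -0.92 tan -7.75 z 4.86 r 0.1204 th 0.5777 z 0.1153 t 27.48
at F rad 0.03 tan -8.71 z -0.20 r 0.1205 th 0.5975 z 0.1159 t 27.82
True F rad -0.25 tan -8.85 z 4.91 r 0.1204 th 0.5836 z 0.1153 t 28.02
at F rad 0.15 tan -8.73 z 0.56 r 0.1205 th 0.6039 z 0.1160 t 28.37
True F rad -0.34 tan -9.15 z 3.80 r 0.1205 th 0.5894 z 0.1154 t 28.57
```

```bash
python3 - <<'E'
from h import *
o=np.array([.0165,-.0009,.0008])
for th in (.609,.615,.621,.627,.633,.639):
    T=np.array([th,.1204,.1162])
    C=T+o; movel([*pol(C[0],C[1]),C[2]],down(AZ0+th),speed=.04); hold(.08)
    s=state(); rr=s["ee_pos"][:2]-q; act=np.array([np.arctan2(rr[1],rr[0])%6.2832-AZ0,np.hypot(*rr),s["ee_pos"][2]])
    o=o+.7*(T-act)
    rep("at")
    r=movel([*pol(C[0],C[1]),.108],speed=.02,stop_force=4); z=rep(r)
    if z<.1144: break
p,d=camera("wrist");cv2.imwrite("pics/m1.png",cv2.resize(p[160:310,240:430,::-1],None,fx=4.2,fy=4.2,interpolation=cv2.INTER_CUBIC)[:600])
E
```

```text
at F rad 0.29 tan -8.80 z -0.35 r 0.1205 th 0.6085 z 0.1162 t 28.92
True F rad -0.91 tan -8.80 z 5.10 r 0.1205 th 0.5940 z 0.1155 t 29.12
at F rad -0.26 tan -8.84 z 0.31 r 0.1205 th 0.6144 z 0.1161 t 29.47
True F rad -0.63 tan -9.18 z 4.95 r 0.1205 th 0.6001 z 0.1155 t 29.68
at F rad 0.06 tan -8.98 z -0.18 r 0.1205 th 0.6205 z 0.1162 t 30.02
True F rad -0.33 tan -8.66 z 5.43 r 0.1205 th 0.6059 z 0.1155 t 30.23
at F rad 0.57 tan -8.13 z -0.14 r 0.1204 th 0.6264 z 0.1161 t 30.57
True F rad -0.41 tan -9.60 z 4.87 r 0.1205 th 0.6119 z 0.1155 t 30.77
at F rad -0.76 tan -9.05 z -0.13 r 0.1205 th 0.6328 z 0.1161 t 31.12
True F rad -0.91 tan -8.48 z 5.20 r 0.1205 th 0.6181 z 0.1156 t 31.32
at F rad -0.10 tan -8.67 z -0.86 r 0.1204 th 0.6385 z 0.1162 t 31.67
True F rad -1.58 tan -9.13 z 5.50 r 0.1205 th 0.6236 z 0.1156 t 31.88
```

View pics/m1.png

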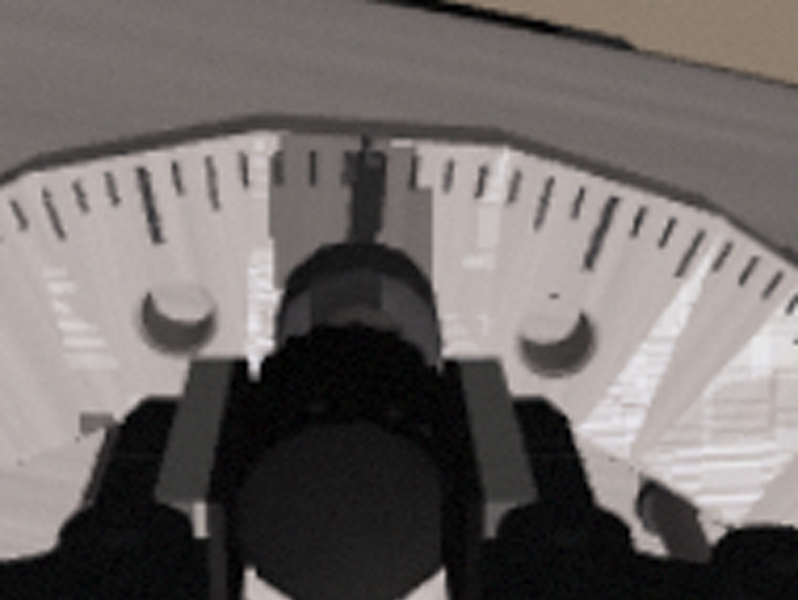

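```bash
python3 - <<'E'
from h import *
z=np.load("pics/l.npz"); d=dict(mtx=z["m"],cam_to_world=z["T"])
p=cv2.imread("pics/l.png"); cv2.imwrite("pics/l2.png",cv2.resize(p[205:260,295:355],None,fx=10,fy=10,interpolation=cv2.INTER_CUBIC))
g=lambda u,v:(240+u/4.2,160+v/4.2)
for v in (268,272,276):
    e=ray("wrist",*g(362,v),.093,d)[:2]; print(v,np.hypot(*(e-q)),np.hypot(*(e-np.array([.65593,-.14399]))))
for v in (243,247): e=ray("wrist",*g(362,v),.079,d)[:2]; print(v,np.hypot(*(e-q)))
E
```

```text
268 0.13236392071994468 0.13188161781754584
272 0.131782510684118 0.13130035237726911
276 0.13119980862710903 0.1307177966424297
243 0.13126184451022113
247 0.13064027283678017
```

View pics/l2.png

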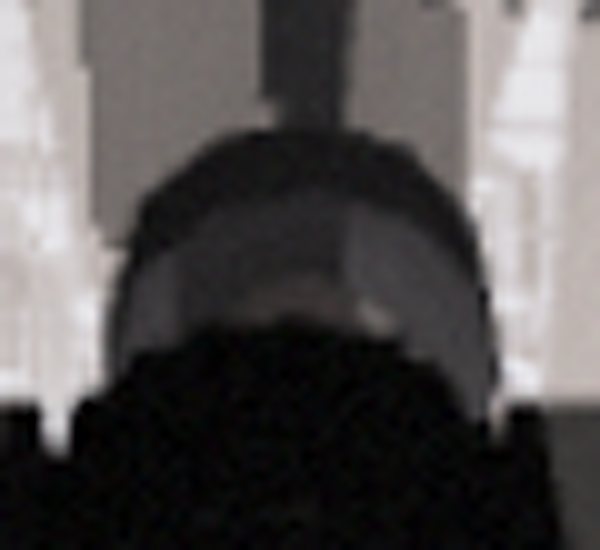

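```bash
python3 - <<'E'
from h import *
o=np.array([.0165,-.0009,.0008])
for th in (.614,):
    T=np.array([th,.1204,.1165])
    C=T+o; movel([*pol(C[0],C[1]),C[2]],down(AZ0+th),speed=.04); hold(.08)
    rep("at")
    for z in (.115,.1135,.112):
        r=movel([*pol(C[0],C[1]),z],speed=.02,stop_force=9); zz=rep(r)
        if r: break
E
```

```text
at F rad -0.68 tan -8.86 z 0.53 r 0.1205 th 0.6128 z 0.1166 t 32.26
False F rad 0.64 tan -8.85 z 2.76 r 0.1202 th 0.6142 z 0.1148 t 32.52
False F rad 2.91 tan -9.89 z 10.78 r 0.1199 th 0.6151 z 0.1144 t 32.77
False F rad 5.31 tan -10.71 z 19.10 r 0.1195 th 0.6156 z 0.1141 t 33.02
```

```bash
python3 - <<'E'
from h import *
o=np.array([.0165,-.0009,.0010])
movel([*pol(.63,.1195),.1172],speed=.04)
for th in (.606,.600,.594,.588,.612,.618):
    C=np.array([th,.1204,.1160])+o; movel([*pol(C[0],C[1]),C[2]],down(AZ0+th),speed=.04); hold(.05)
    rep("at")
    for z in (.1155,.1135):
        r=movel([*pol(C[0],C[1]),z],speed=.02,stop_force=9); zz=rep(r)
    if zz<.1139: break
E
```

```text
at F rad 1.16 tan -9.19 z 4.35 r 0.1203 th 0.6062 z 0.1169 t 33.61
False F rad 0.43 tan -9.15 z 3.53 r 0.1202 th 0.6065 z 0.1153 t 33.86
False F rad 0.50 tan -9.97 z 3.25 r 0.1203 th 0.6039 z 0.1132 t 34.11
```

```bash
python3 - <<'E'
from h import *
for z in (.110,.105,.100,.0966):
    r=movel([*pol(.617,.1195),z],speed=.025,stop_force=10); rep((z,r))
    if r: break
p,d=camera("wrist");cv2.imwrite("pics/n1.png",cv2.resize(p[160:310,240:430,::-1],None,fx=4.2,fy=4.2,interpolation=cv2.INTER_CUBIC)[:600])
E
```

```text
(0.11, False) F rad 0.55 tan -9.25 z 1.86 r 0.1203 th 0.6000 z 0.1095 t 34.40
(0.105, False) F rad 0.62 tan -8.60 z 1.17 r 0.1204 th 0.6008 z 0.1044 t 34.75
(0.1, False) F rad 0.97 tan -8.24 z 1.23 r 0.1204 th 0.6006 z 0.0994 t 35.10
(0.0966, True) F rad 0.53 tan -8.44 z 7.63 r 0.1203 th 0.5886 z 0.0971 t 35.31
```

View pics/n1.png

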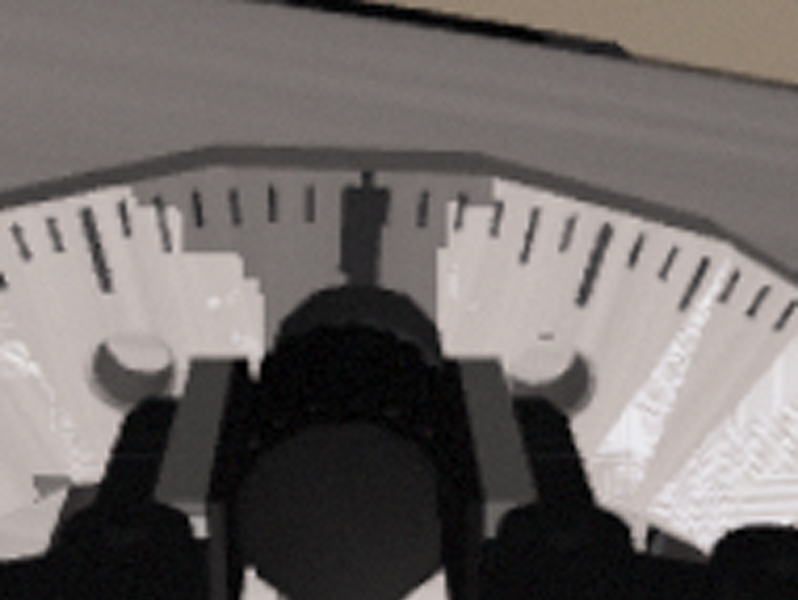

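```bash
python3 - <<'E'
from h import *
r=movel([*pol(.600,.1198),.0960],speed=.02,stop_force=8); rep(("press",r))
movel([*pol(.590,.1200),.0970],speed=.02); rep("ease")
movel([*pol(.580,.1202),.0970],speed=.02); hold(.1); rep("ease")
E
```

```text
('press', False) F rad 3.84 tan -8.58 z 11.84 r 0.1202 th 0.5896 z 0.0970 t 35.61
ease F rad 1.36 tan -6.08 z 4.45 r 0.1203 th 0.5851 z 0.0971 t 35.86
ease F rad 1.91 tan -0.46 z 3.12 r 0.1203 th 0.5836 z 0.0971 t 36.21
```

```bash
python3 - <<'E'
from h import *
command_gripper(0.75); hold(.1); rep()
movel([*pol(.58,.1202),.17],speed=.1); 
movel([*pol(.58,.17),.22],speed=.15); hold(.3); rep()
c=get_calibration("wrist");p,d=camera("wrist");np.savez("pics/o.npz",d=d,m=c["mtx"],T=c["cam_to_world"]);cv2.imwrite("pics/o.png",p[:,:,::-1])
cv2.imwrite("pics/o1.png",cv2.resize(p[190:320,230:420,::-1],None,fx=4.2,fy=4.2,interpolation=cv2.INTER_CUBIC))
p,d=camera("scene"); cv2.imwrite("pics/o2.png",cv2.resize(p[130:250,240:400,::-1],None,fx=5,fy=5,interpolation=cv2.INTER_CUBIC))
E
```

```text
F rad -1.12 tan 0.30 z -0.21 r 0.1202 th 0.5802 z 0.0970 t 36.78
 F rad 0.12 tan 0.53 z -0.01 r 0.1700 th 0.5792 z 0.2192 t 38.58
```

View pics/o1.png

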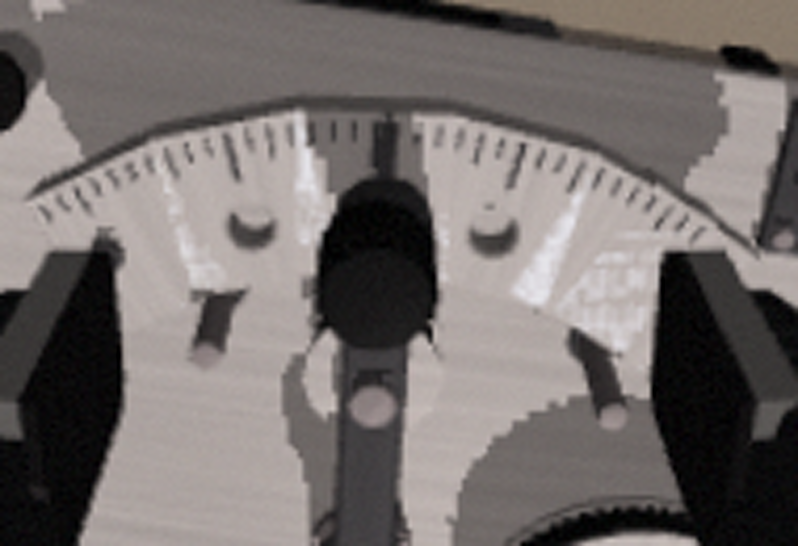

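View pics/o2.png

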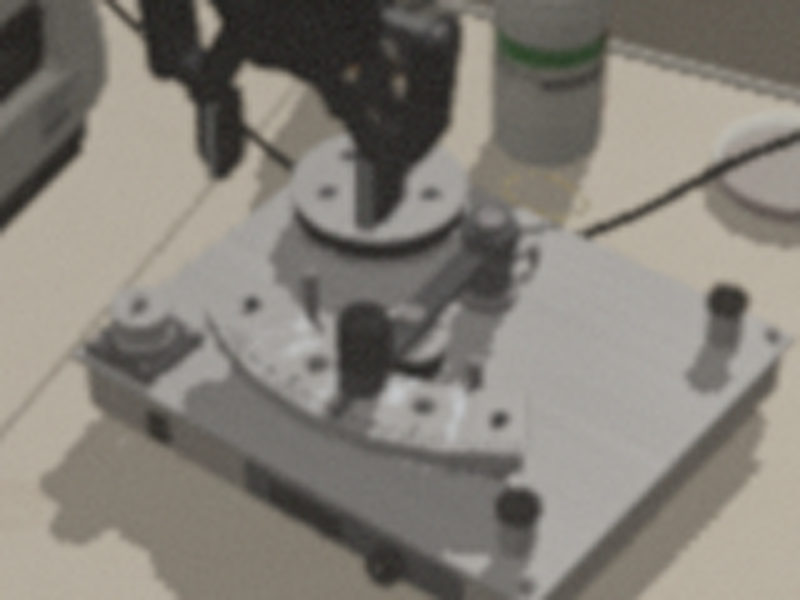

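```bash
python3 - <<'E'
from h import *
z=np.load("pics/o.npz"); D=z["d"];K=z["m"];T=z["T"]
u,v=320,261; dd=np.median(D[v-3:v+4,u-3:u+4]); x,y=(u-K[0,2])/K[0,0],(v-K[1,2])/K[1,1]; r=np.hypot(x,y); ray_=np.array([x/r*np.tan(r),y/r*np.tan(r),1])*dd
print((T[:3,:3]@ray_+T[:3,3]))
sign_off(); print(state()["t"])
E
```

```text
[ 0.53597173 -0.13329617  0.12202287]
the job is handed in; nothing more can be done
the job is handed in; nothing more can be done
```

The locking pin is in the middle hole with its knob down on the arm. The arm stays parked at the middle long mark, and I handed the job in at about 39 s. `sign_off` reports no verdict, so the result below rests on my own checks.

**What I did:** I lifted the pin from the block and lowered it into the eye with the arm at rest. I then swung the arm round its pivot and felt for the hole, which the pin found at about 0.59 rad, and pressed it home.

**Last checks:**
- **Seating:** the pin stopped hard with the gripper at z = 0.097 m, as expected with the shoulder on the eye. The depth camera put the knob's top at 0.122 m against 0.121 m for fully home.
- **Holding:** before I let go, the side load on the gripper fell from about 8.5 N to 0.5 N, so the plate now takes the spring. After release, the wrist and scene pictures show the arm at the middle mark with a hole visible on each side.
- **Clear of everything:** the gripper is open and lifted away, with about zero force on it.
- **Bystanders:** I kept well away from the beaker, cup and flask, but did not measure their positions at the end.

**What went wrong on the way:**
- **False stops:** many of my early feels stopped too soon. The 4–5 N stop was set off by the pin rubbing in the eye rather than by the plate, so I raised it to 9 N.
- **Hard touch on the plate:** stepping down in short moves with that stop, one touch reached about 19 N of vertical force without triggering it. That was below the 30 N limit.

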